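# Socket back in its case, lid clicked shut

### The arm

A 6-joint arm with a two-finger parallel gripper is mounted at the origin on the work surface. World frame = base frame: x ahead of the robot, y to its left, z up, the work surface at z = 0. Lengths are in m, angles in degrees, forces in N, time in s.
With the tool pointing down it reaches from about 0.3 to 0.85 m from the base axis. Payload 5.4 kg.
Tool frame: the origin (TCP) lies on the centre line of the jaws, within the pads' length; the fingertips stand 14 mm ahead of it and the grasp point (between the pads) lies 5 mm behind it; z points along the fingers, y is the line along which they close (so a half turn about z gives the same grasp; the last joint's range is limited). The gripper opens to 85 mm and grips with 20 to 120 N. Pads are 22 mm wide; open, the fingers measure 114 mm over their backs; the gripper's body (76 mm by 85 mm) begins 54 mm behind the grasp point. The pads swing forward as they close: fully open they stand 13 mm farther back than shut.
Start: joints at [-88.241, 9.076, 91.501, -0, 79.423, -12.038], TCP at [0.137, -0.558, 0.206] pointing down, gripper open.
Joint ranges: [-166.64, 166.64], [-54.1, 131.32], [10.49, 154.53], [-73.88, 253.88], [9.74, 151.15], [-171.62, 171.62]. Speed limits (degrees/s): [147.25, 147.25, 180, 180, 180, 180].

### API

Orientations are given as [roll, pitch, yaw] about the fixed x, y, z axes, in that order (R = Rz(yaw) Ry(pitch) Rx(roll)).
In Python, from rig import ctrl gives the robot as it stands.
- The arm moves only by the tool play_rows, never from a script. Its argument "steps" is a list of rows, each an object of numbers: "x", "y", "z": the shift along the tool's x, y, z in cm; "wx", "wy", "wz": the turn, a rotation vector about the tool's x, y, z in degrees; "gripper": the closure in counts, from 0 (fully open) to 255 (shut). A call has 1 to 8 rows; each row shifts and turns the commanded pose from where the row before left it, along the tool's axes as they then stand; what a row does not reach is not made up. A row lasts 1/8 s, in which the tool goes at most 62.5 mm and 10.7 degrees, less where a joint would pass 70% of its speed; a pose out of reach is approached as far as the arm can. A call is refused whole if a number of a shift passes 6.25 or a number of a turn 10.7, either way. A call with a gripper value outside its range is refused whole. The fingers move at their own pace and stop on an object; "force" is the grip in N (left out, the last holds). Time passes only in rows, so rows that do not move let the fingers close. It gives the time, the measured TCP pose, the force, the opening and the grip force at its end, in the units of the state.
- ctrl.get_state(): the state, without advancing time (a new reading comes with each control period).
- ctrl.read_camera(name): name is "scene" or "top" or "wrist"; returns the picture (400x640x3 uint8, red, green, blue); there is no depth.
- ctrl.camera_info(name): a dict with "mtx" (3x3 intrinsics, pixels), "extrinsics" (4x4, takes a point from world to camera coordinates); the wrist camera has in their place "mount" (4x4, takes a point from camera to tool coordinates, whose origin is the TCP and whose axes are the flange's). Camera axes: x right, y down, z forward; pixel columns grow to the right and rows downward; lengths in m; the calibration is good to about 2 mm. A picture is of the moment at which its call begins: read the wrist's pose just before it. camera_info takes no time and is no camera call.
- ctrl.job_done(): hands the job in; it is judged then, once.
The state is a dict: "clock": time; "q": joint angles; "qd": joint speeds; "tau": joint torques, N m; "eef_pos": TCP position; "ee_rot": TCP orientation; "contact_force": force on the tool from outside, world axes, zero at the start; "wrist_torque": the same for the moment, N m; "gripper_width": opening from 0.0 (shut) to 1.0 (fully open); "grip_force": force on a finger pad.
Only numpy, scipy, OpenCV 4.12 (cv2) and the standard library are available. Lean on these libraries where they do the work, as an engineer would, in place of code of your own. Each camera call takes 0.05 s, during which the arm holds its last target. There are 200 camera calls.

### The job

Put the loose deep socket upright and fully home in the empty hole of the open black socket case, then swing the lid over and press its front edge down gently until the spring catch clicks and holds it shut by itself. Do not slam the lid, never push on the case with more than about 20 N, and leave the jar, the screwdriver and the oil bottle where they are.

Things in the scene. Friction and masses are not known exactly. Their poses are not given: they have to be found in the camera images.
- socket_center (a point): the loose deep socket, a plain steel cylinder 24 mm in diameter and 62 mm tall, 140 g, standing upright on the bench to the left or right of the case; this point is its centre, 31 mm above its foot
- case: black socket case, fixed: 110 mm deep (its x), 210 wide (its y), base walls 27 high around a grey insert with its top 40 mm above the bench. Origin: centre of its underside; x points from the catch side (near the robot) to the hinge side. Two other sockets (18 and 26 mm in diameter, tops 80 mm up) are fixed in it, 70 mm to either side of the empty hole along y
- hinge (a point): middle of the lid's hinge line, on the case 55 mm from its origin along x, 36 mm above the bench; the line runs along the case's y. Swinging about it, the thumb ledge also moves some 5 mm towards the catch side during the last 20 mm of closing: a finger that presses straight down drags on it sideways
- catch (a point): spring catch at the middle of the case's front. Pressing the lid down, resistance grows as its nose pushes the tooth aside, sags for about 4 mm while passing it, then the tooth snaps over (click); a hard stop follows about 2 mm later. The catch sits up to 7.5 mm higher or lower from case to case, so the click's height is unknown. This point (fixed on the case, 44 mm up) is its mean place
- hole (a point): the empty round hole in the case's insert: the centre of its mouth, 12 mm from the case's origin towards the catch side, 40 mm above the bench; 29 mm in diameter with a 3 mm chamfer, 21 mm deep, so that the seated socket stands 41 mm out of it with its centre 10 mm above the mouth
- lid (a joint): the lid's angle in rad: 0 = level, about 1.6 = standing open. Latched it reads between -0.08 and 0.07; if it has not clicked, two sprung pins under the front rim push it back up to about 0.12 (13 mm ajar at the front). Hinge friction (0.16 N m) keeps it at any larger angle where it is left
- lid_press (a point): press here: on the thumb ledge (60 wide, 32 deep, 6 thick) at the lid's front, 20 mm out from its front wall, 130 mm from the hinge line; 69 mm above the bench with the lid level. Its x points to the hinge, z up off the ledge. The lid is a hollow box 110 x 210 mm, 60 deep (top 96 mm up when level); open, its top looks away from the robot. The pins take 2 to 6 N, the catch up to about 15 N
- jar: bystander: glass jar with a steel cap, 56 mm in diameter, 75 mm tall, standing on the other side of the case; origin at the centre of its underside
- screwdriver: bystander: screwdriver lying on the bench on the right; origin on its axis underside, along its x
- oil: bystander: yellow bottle, 70 mm in diameter, 190 mm tall, far left; origin at the centre of its underside
Mind the look-alikes: they are no part of the job. Several things look just like the part that bears socket_center: the one meant starts farthest to the robot's left. There is more than one size of the case; the job needs the larger.

How it is judged (in metres and radians):
On the way, in this order (a step that is already met when the one before it is completed fails the run):
1. the socket stands fully home in the empty hole while the lid is still open (horizontal distance between socket_center and hole below 0.006 m and z of socket_center in the frame of hole below 0.0135 m and angle between socket_center's own z axis and vertical below 0.2 rad and value of joint lid above 0.3 rad), for 0.2 s.
2. the lid is pressed down past its catch (value of joint lid below 0.08 rad), for 0.2 s.
At the end, for the whole second after the job is handed in: The socket stands upright in the hole (centre within 6 mm of the hole's axis and no more than 13.5 mm above its mouth, tilt under 0.2 rad) and the lid, untouched and at rest, is held by its catch at an angle below 0.08 rad (horizontal distance between socket_center and hole below 0.006 m and z of socket_center in the frame of hole below 0.0135 m and angle between socket_center's own z axis and vertical below 0.2 rad and value of joint lid below 0.08 rad and velocity of joint lid between -0.05 and 0.05 rad/s).
It fails at once if the robot pushes on the case or its lid with more than 30 N (contact force between any of the fingers, the arm and case above 30 N).
It fails at once if the lid is slammed (closing faster than 5 rad/s) (velocity of joint lid below -5 rad/s).
It fails at once if a bystander is moved by more than 30 mm or tipped over (distance of any of jar, screwdriver, oil from where it was at the start of the episode above 0.03 m or angle between any of jar, oil's own z axis and vertical above 0.5 rad).
It also fails if it takes over 67 s, if anything falls off the work surface, if the arm or the gripper's body presses on something with over 40 N, if the wrist force passes 120 N, or if a joint passes its speed limit or range.

## Working session

There is one attempt and no reset: what is moved stays moved. The work goes in short steps, Python scripts to look and compute and a tool call to move; the robot and the scene stay as the last step left them, time stands still between calls to the robot, and variables do not carry over. Pictures are saved under pics/ and viewed, at most 10 in all, crops included, and the job is handed in when it is done.

Besides the shell and the picture viewer there is one more tool, called by a JSON object that holds its "method" and its "body", one argument or row to a line. play_rows: Moves the arm, as the interface text tells. Its arguments: {"type":"object","properties":{"steps":{"type":"array"},"force":{"type":"number"}},"required":["steps"]}

```bash
mkdir -p pics
cat > h.py <<'E'
import numpy as np, cv2
from rig import ctrl
from scipy.spatial.transform import Rotation as R
def snap(n,f):
    s=ctrl.get_state(); im=np.asarray(ctrl.read_camera(n)); cv2.imwrite('pics/'+f,im[:,:,::-1]); return im,s
def ray(n,px,s=None):
    c=ctrl.camera_info(n); K=np.array(c['mtx'])
    if 'extrinsics' in c: T=np.linalg.inv(np.array(c['extrinsics']))
    else:
        W=np.eye(4); W[:3,:3]=R.from_euler('xyz',s['ee_rot'],degrees=True).as_matrix(); W[:3,3]=s['eef_pos']; T=W@np.array(c['mount'])
    d=T[:3,:3]@np.linalg.inv(K)@np.array([px[0],px[1],1.]); return T[:3,3],d
def onz(n,px,z,s=None):
    o,d=ray(n,px,s); return o+d*(z-o[2])/d[2]
def proj(n,p,s=None):
    c=ctrl.camera_info(n);K=np.array(c['mtx'])
    if 'extrinsics' in c: T=np.array(c['extrinsics'])
    else:
        W=np.eye(4); W[:3,:3]=R.from_euler('xyz',s['ee_rot'],degrees=True).as_matrix(); W[:3,3]=s['eef_pos']; T=np.linalg.inv(W@np.array(c['mount']))
    q=K@(T@np.r_[p,1])[:3]; return q[:2]/q[2]
E
python3 - <<'E'
from h import *
np.set_printoptions(precision=3,suppress=True)
snap('scene','s0.png');snap('top','t0.png')
for n in('scene','top'):
    c=ctrl.camera_info(n);print(n,np.array(c['mtx']),np.linalg.inv(c['extrinsics']))
print(ctrl.camera_info('wrist'));print(ctrl.get_state())
E
```

```text
scene [[416.078   0.    323.393]
 [  0.    416.078 197.009]
 [  0.      0.      1.   ]] [[ 0.939 -0.211  0.272  0.231]
 [-0.344 -0.561  0.753 -0.901]
 [-0.006 -0.8   -0.599  0.784]
 [ 0.     0.     0.     1.   ]]
top [[370.604   0.    316.804]
 [  0.    370.604 202.179]
 [  0.      0.      1.   ]] [[ 0.001 -0.981  0.193  0.368]
 [-1.    -0.003 -0.01   0.005]
 [ 0.011 -0.193 -0.981  1.007]
 [ 0.     0.     0.     1.   ]]
{'mtx': array([[343.021,   0.   , 321.588],
       [  0.   , 343.021, 196.298],
       [  0.   ,   0.   ,   1.   ]]), 'mount': array([[ 0.001, -0.957, -0.29 ,  0.074],
       [ 1.   ,  0.001, -0.001, -0.001],
       [ 0.001, -0.29 ,  0.957, -0.167],
       [ 0.   ,  0.   ,  0.   ,  1.   ]])}
{'clock': 0.1, 'q': array([-88.242,   9.107,  91.566,  -0.002,  79.421, -12.038]), 'qd': array([ 0.059, -0.079, -0.267, -0.12 ,  0.114, -0.01 ]), 'tau': array([ -0.   , -39.699, -33.234,  -0.   ,   0.004,   0.   ]), 'eef_pos': array([ 0.137, -0.558,  0.205]), 'ee_rot': array([-179.907,   -0.018,   13.796]), 'contact_force': array([ 0.191,  0.556, -0.131]), 'wrist_torque': array([-0.036, -0.005, -0.037]), 'grip_force': 0.0, 'gripper_width': 1.0003004311329433}
```

View pics/s0.png

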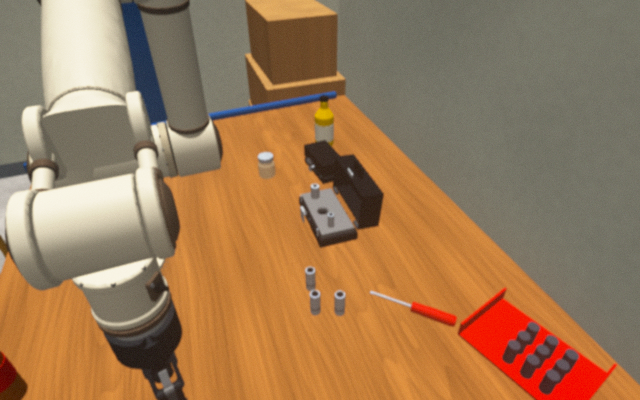

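View pics/t0.png

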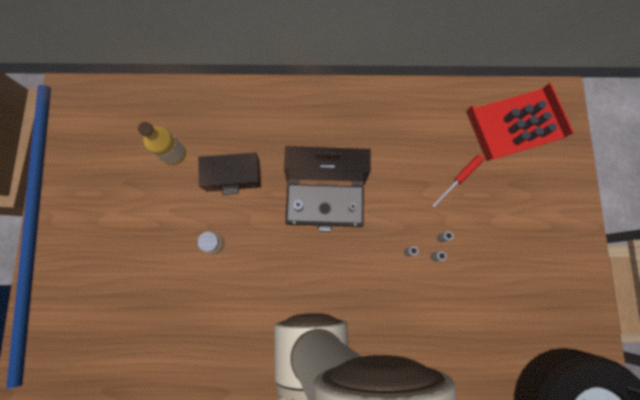

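The top view shows the larger open case with its hole near (325,208), next to a smaller closed case at (228,172). Three loose look-alike sockets stand at (413,251), (447,237) and (440,256). The one farthest to the robot's left is at (413,251), which is (310,277) in the scene view. The two sockets at (298,205) and (352,207) are fixed in the case, and the dark ones in the red tray are not the right part.

Run:
```python
from h import *
np.set_printoptions(precision=4,suppress=True)
t=cv2.imread('pics/t0.png')
g=cv2.cvtColor(t,cv2.COLOR_BGR2HSV)
# grey low-sat masks
m=((g[:,:,1]<60)&(g[:,:,2]>75)).astype(np.uint8)*255
n,l,st,c=cv2.connectedComponentsWithStats(m)
for i in range(1,n):
    x,y,w,h,a=st[i]
    if a>15 and 270<c[i][0]<480 and 120<c[i][1]<280: print(st[i],c[i])
for p,z in [((413,251),.062),((447,237),.062),((440,256),.062),((325,208),.04),((298,205),.08),((352,207),.08),((209,242),.075)]: print(p,onz('top',p,z))
print('scene',onz('scene',(310,270),.062),onz('scene',(322,212),.04),onz('scene',(315,188),.08),onz('scene',(331,217),.08))
# yaw from insert contour
m2=np.zeros_like(m); m2[150:235,280:370]=m[150:235,280:370]
cn=max(cv2.findContours(m2,0,2)[0],key=cv2.contourArea); print(cv2.minAreaRect(cn))
b=cv2.boxPoints(cv2.minAreaRect(cn)); print([onz('top',p,.04) for p in b])
a=cv2.resize(t[130:280,270:470],None,fx=4,fy=4,interpolation=2); cv2.imwrite('pics/c0.png',a)
```

```text
[320 164  15   5  60] [327.4    165.7667]
[ 286  180   77   46 2793] [324.493  203.3004]
[433 181  25  26 105] [445.3333 193.0476]
[318 226  13   6  71] [324.4085 228.4085]
[438 231  16  10 108] [445.3426 236.1759]
[405 246  14  10  98] [411.4286 250.8469]
[431 251  16  10 104] [438.4808 255.7212]
(413, 251) [ 0.4278 -0.2496  0.062 ]
(447, 237) [ 0.4636 -0.3387  0.062 ]
(440, 256) [ 0.4153 -0.3177  0.062 ]
(325, 208) [ 0.542  -0.0271  0.04  ]
(298, 205) [0.5424 0.0429 0.08  ]
(352, 207) [ 0.5376 -0.0945  0.08  ]
(209, 242) [0.4484 0.2647 0.075 ]
scene [ 0.4311 -0.2522  0.062 ] [ 0.5405 -0.0329  0.04  ] [0.5427 0.0319 0.08  ] [ 0.539  -0.1078  0.08  ]
((324.2715759277344, 202.47915649414062), (76.10771179199219, 44.061466217041016), 0.9710219502449036)
[array([0.4994, 0.0759, 0.04  ]), array([0.6187, 0.076 , 0.04  ]), array([ 0.616 , -0.1289,  0.04  ]), array([ 0.4965, -0.1242,  0.04  ])]
```

View pics/c0.png

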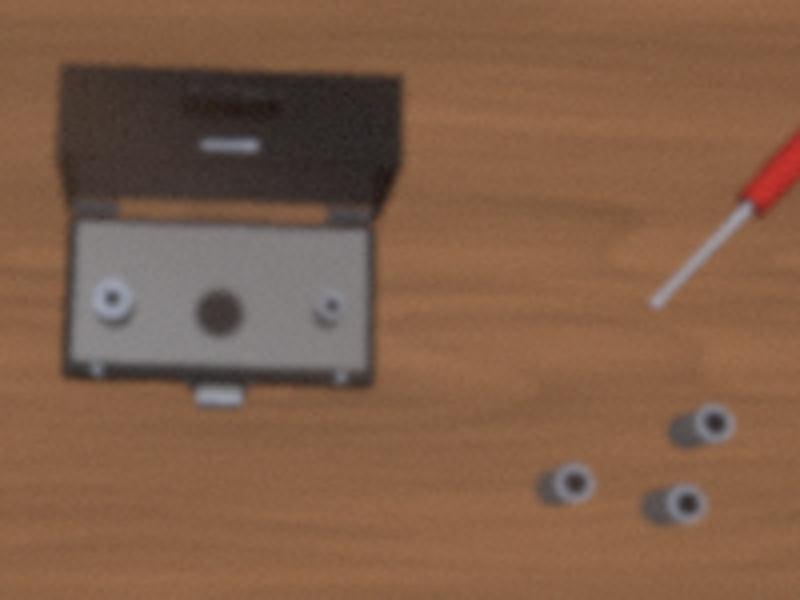

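The crop confirms the choice: the target socket is leftmost at (413.5,250.8), and the hole is at (324.8,208). Heights and spacing agree with the sizes given. Moving over the socket now.

{"method": "play_rows", "body": {
  "steps": [
    {"x": 4.45, "y": -2.87},
    {"x": 4.45, "y": -2.87},
    {"x": 4.45, "y": -2.87},
    {"x": 4.45, "y": -2.87},
    {"x": 4.45, "y": -2.87},
    {"x": 4.45, "y": -2.87},
    {"x": 4.45, "y": -2.87},
    {"x": 4.45, "y": -2.87}
  ]
}}

```text
$.steps[0]: bad value
```

{"method": "play_rows", "body": {
  "steps": [
    {"wz": -9.5},
    {"wz": -9.5},
    {"wz": -9.5},
    {"wz": -9.5},
    {"wz": -9.5},
    {"wz": -9.5},
    {"wz": -9.5},
    {"wz": -9.7}
  ]
}}

```text
$.steps[0]: bad value
```

{"method": "play_rows", "body": {
  "steps": [
    {"z": 0},
    {"z": 0}
  ]
}}

```text
$.steps[0]: bad value
```

Run:
```python
from h import *
np.set_printoptions(precision=4,suppress=True)
im,s=snap('wrist','w1.png'); print(s['clock'],s['eef_pos'],s['ee_rot'])
for p in [(.428,-.25,.062),(.4636,-.3387,.062),(.4153,-.3177,.062)]: print(proj('wrist',np.array(p),s))
```

```text
0.1 [ 0.1371 -0.5578  0.2052] [-179.9072   -0.0177   13.7964]
[ -41.2754 -376.0424]
[ 105.0959 -407.83  ]
[  67.945  -313.4573]
```

View pics/w1.png

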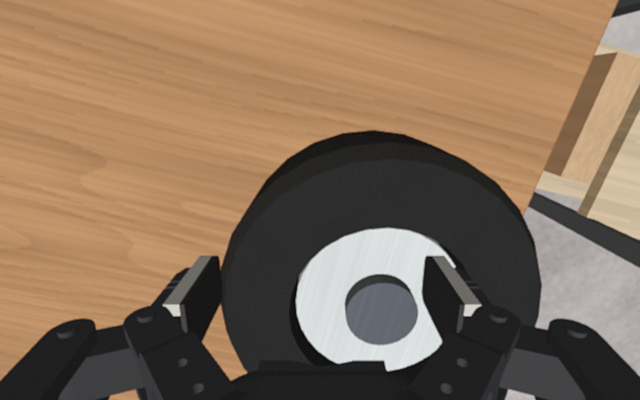

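The rows were refused, so the arm hasn't moved. The picture only shows a black roll on the bench beneath the gripper. I'll fill in all the keys and rise slightly first.

{"method": "play_rows", "body": {
  "steps": [
    {"x": 0, "y": 0, "z": -3, "wx": 0, "wy": 0, "wz": 0, "gripper": 0},
    {"x": 5, "y": -3.2, "z": 0, "wx": 0, "wy": 0, "wz": 0, "gripper": 0},
    {"x": 5, "y": -3.2, "z": 0, "wx": 0, "wy": 0, "wz": 0, "gripper": 0},
    {"x": 5, "y": -3.2, "z": 0, "wx": 0, "wy": 0, "wz": 0, "gripper": 0},
    {"x": 5, "y": -3.2, "z": 0, "wx": 0, "wy": 0, "wz": 0, "gripper": 0},
    {"x": 5, "y": -3.2, "z": 0, "wx": 0, "wy": 0, "wz": 0, "gripper": 0},
    {"x": 5, "y": -3.2, "z": 0, "wx": 0, "wy": 0, "wz": 0, "gripper": 0},
    {"x": 5, "y": -3.2, "z": 0, "wx": 0, "wy": 0, "wz": 0, "gripper": 0}
  ]
}}

```text
clock: 1.15
eef_pos: [0.4246, -0.2557, 0.236]
ee_rot: [180.0, -0.0, 13.8]
contact_force: [-0.7, -0.6, -0.3]
gripper_width: 1.005
grip_force: 0.0
```

{"method": "play_rows", "body": {
  "steps": [
    {"x": 0, "y": 0, "z": 0, "wx": 0, "wy": 0, "wz": -9.5, "gripper": 0},
    {"x": 0, "y": 0, "z": 0, "wx": 0, "wy": 0, "wz": -9.5, "gripper": 0},
    {"x": 0, "y": 0, "z": 0, "wx": 0, "wy": 0, "wz": -9.5, "gripper": 0},
    {"x": 0, "y": 0, "z": 0, "wx": 0, "wy": 0, "wz": -9.5, "gripper": 0},
    {"x": 0, "y": 0, "z": 0, "wx": 0, "wy": 0, "wz": -9.5, "gripper": 0},
    {"x": 0, "y": 0, "z": 0, "wx": 0, "wy": 0, "wz": -9.5, "gripper": 0},
    {"x": 0, "y": 0, "z": 0, "wx": 0, "wy": 0, "wz": -9.5, "gripper": 0},
    {"x": 0, "y": 0, "z": 0, "wx": 0, "wy": 0, "wz": -9.5, "gripper": 0}
  ]
}}

```text
clock: 2.15
eef_pos: [0.4234, -0.2572, 0.2357]
ee_rot: [-180.0, -0.0, 90.1]
contact_force: [0.4, -0.8, 0.3]
gripper_width: 1.001
grip_force: 0.0
```

{"method": "play_rows", "body": {
  "steps": [
    {"x": 0, "y": 0, "z": 3, "wx": 0, "wy": 0, "wz": 0, "gripper": 0},
    {"x": 0, "y": 0, "z": 0, "wx": 0, "wy": 0, "wz": 0, "gripper": 0}
  ]
}}

```text
clock: 2.4
eef_pos: [0.4222, -0.256, 0.2037]
ee_rot: [-179.8, -0.2, 89.8]
contact_force: [0.1, 0.0, -0.5]
gripper_width: 1.002
grip_force: 0.0
```

Run:
```python
from h import *
np.set_printoptions(precision=4,suppress=True)
im,s=snap('wrist','w2.png'); print(s['clock'],s['eef_pos'],s['ee_rot'])
for p in [(.428,-.25,.062),(.4636,-.3387,.062),(.4153,-.3177,.062)]: print(proj('wrist',np.array(p),s))
```

```text
2.4 [ 0.4222 -0.256   0.2037] [-179.7704   -0.2286   89.7897]
[328.4893 171.48  ]
[364.1597 259.0222]
[315.2755 239.5146]
```

View pics/w2.png

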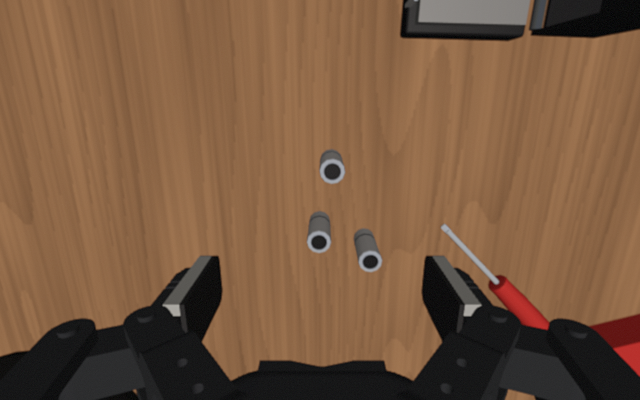

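In the wrist view the target's top ring is at (332,171), with look-alikes behind it at (319,242) and (370,261). All three lie close to their predicted positions.

Run:
```python
from h import *
np.set_printoptions(precision=4,suppress=True)
im=cv2.imread('pics/w2.png'); s=ctrl.get_state()
g=cv2.cvtColor(im,cv2.COLOR_BGR2HSV)
m=((g[:,:,1]<70)&(g[:,:,2]>120)).astype(np.uint8)*255
m[:140]=0;m[200:]=0;m[:,:300]=0;m[:,360:]=0
n,l,st,c=cv2.connectedComponentsWithStats(m); print(st,c)
cn=max(cv2.findContours(m,0,2)[0],key=cv2.contourArea); q,r=cv2.minEnclosingCircle(cn); print(q,r)
p=onz('wrist',q,.062,s); print(p)
Rm=R.from_euler('xyz',s['ee_rot'],degrees=True).as_matrix(); print('tool delta cm',Rm.T@(np.r_[p[:2],.042]-s['eef_pos'])*100)
```

```text
[[     0      0    640    400 255717]
 [   319    159     26     25    283]] [[319.4863 199.5317]
 [331.9223 170.8657]]
(331.8809509277344, 170.6746063232422) 12.989453315734863
[ 0.4322 -0.2506  0.062 ]
tool delta cm [ 0.5803  0.9568 16.3231]
```

{"method": "play_rows", "body": {
  "steps": [
    {"x": 0.55, "y": 0.87, "z": 4, "wx": 0, "wy": 0, "wz": 0, "gripper": 0},
    {"x": 0, "y": 0, "z": 4, "wx": 0, "wy": 0, "wz": 0, "gripper": 0},
    {"x": 0, "y": 0, "z": 4, "wx": 0, "wy": 0, "wz": 0, "gripper": 0},
    {"x": 0, "y": 0, "z": 2.8, "wx": 0, "wy": 0, "wz": 0, "gripper": 0},
    {"x": 0, "y": 0, "z": 1.3, "wx": 0, "wy": 0, "wz": 0, "gripper": 0},
    {"x": 0, "y": 0, "z": 0, "wx": 0, "wy": 0, "wz": 0, "gripper": 0},
    {"x": 0, "y": 0, "z": 0, "wx": 0, "wy": 0, "wz": 0, "gripper": 100},
    {"x": 0, "y": 0, "z": 0, "wx": 0, "wy": 0, "wz": 0, "gripper": 140}
  ],
  "force": 35
}}

```text
clock: 3.45
eef_pos: [0.4332, -0.2527, 0.0465]
ee_rot: [179.9, 0.1, 89.8]
contact_force: [-0.2, 0.6, 0.1]
gripper_width: 0.601
grip_force: 0.0
```

{"method": "play_rows", "body": {
  "steps": [
    {"x": 0, "y": 0, "z": 0, "wx": 0, "wy": 0, "wz": 0, "gripper": 255},
    {"x": 0, "y": 0, "z": 0, "wx": 0, "wy": 0, "wz": 0, "gripper": 255},
    {"x": 0, "y": 0, "z": 0, "wx": 0, "wy": 0, "wz": 0, "gripper": 255},
    {"x": 0, "y": 0, "z": 0, "wx": 0, "wy": 0, "wz": 0, "gripper": 255}
  ],
  "force": 35
}}

```text
clock: 3.95
eef_pos: [0.4323, -0.2519, 0.0451]
ee_rot: [-180.0, -0.0, 89.8]
contact_force: [0.1, -0.3, 1.0]
gripper_width: 0.001
grip_force: 0.0
```

Run:
```python
from h import *
np.set_printoptions(precision=4,suppress=True)
im,s=snap('wrist','w3.png'); t,_=snap('scene','s3.png'); print(s)
a=np.hstack([im[::1,120:520],t[180:380,220:420].repeat(2,0).repeat(2,1)])
cv2.imwrite('pics/m3.png',a[:,:,::-1])
```

```text
{'clock': 3.95, 'q': array([-44.0939,   9.2035, 111.0958,  -0.001 ,  59.7061, -43.893 ]), 'qd': array([ 0.0039,  0.0164,  0.0781,  0.0215, -0.0265,  0.0713]), 'tau': array([  0.0014, -34.6011, -28.0642,  -0.0002,   0.0008,  -0.    ]), 'eef_pos': array([ 0.4323, -0.2519,  0.0451]), 'ee_rot': array([-179.9955,   -0.003 ,   89.7997]), 'contact_force': array([ 0.131 , -0.2688,  0.9504]), 'wrist_torque': array([ 0.0119, -0.0506, -0.0024]), 'grip_force': 0.0, 'gripper_width': 0.0007041266056280168}
```

View pics/m3.png

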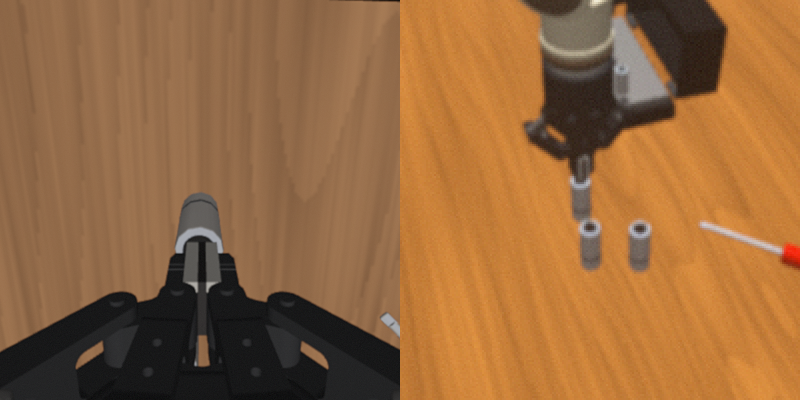

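The wrist view shows the socket's rim just ahead of the shut fingertips, and in the scene view the tips end at its top. The socket still stands where it was. I'll compare the projected tip with what the pictures show.

Run:
```python
from h import *
np.set_printoptions(precision=4,suppress=True)
s=ctrl.get_state();e=s['eef_pos']
for z in (.031,.045,.062,.08): print(z,'scene',proj('scene',np.r_[e[:2],z]),'wrist',proj('wrist',np.r_[e[:2],z],s))
print('seen rim wrist', [ (z,onz('wrist',(320,240),z,s)) for z in (.062,)])
print('foot wrist (318,196)',onz('wrist',(319,194),0,s))
a=cv2.imread('pics/w3.png')[150:330,240:400]; b=cv2.imread('pics/s3.png')[240:330,270:360]
cv2.imwrite('pics/m4.png',np.hstack([cv2.resize(a,(480,540),interpolation=2),cv2.resize(b,(320,540)[:1]+(320,),interpolation=2) if 0 else cv2.copyMakeBorder(cv2.resize(b,(320,320),interpolation=2),0,220,0,0,0)]))
```

```text
0.031 scene [310.7347 278.8017] wrist [321.3319 230.0889]
0.045 scene [310.5921 274.7704] wrist [321.2873 240.2281]
0.062 scene [310.4157 269.7819] wrist [321.2234 254.7581]
0.08 scene [310.2248 264.3853] wrist [321.1403 273.6379]
seen rim wrist [(0.062, array([ 0.4317, -0.2442,  0.062 ]))]
foot wrist (318,196) [ 0.4308 -0.2397  0.    ]
```

View pics/m4.png

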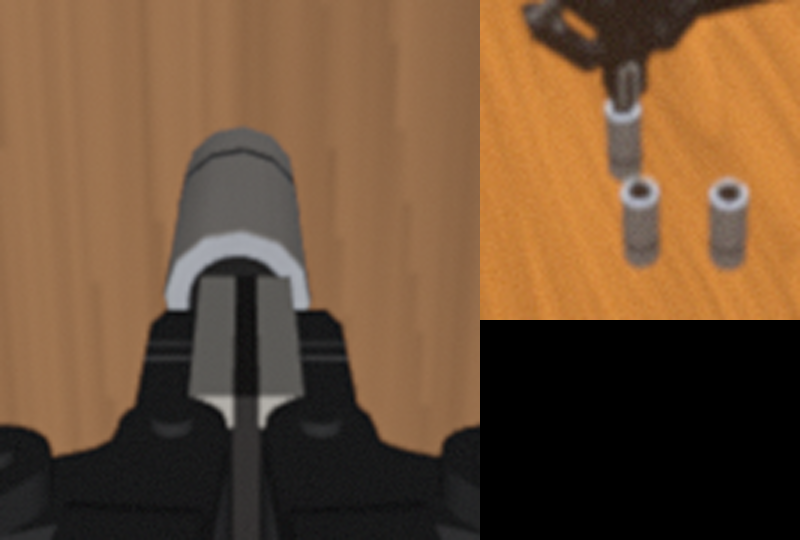

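Run:
```python
from h import *
np.set_printoptions(precision=1,suppress=True)
c=ctrl.camera_info('wrist');K=c['mtx'];M=np.linalg.inv(c['mount'])
def pt(p): q=K@(M@np.r_[p,1])[:3]; return q[:2]/q[2]
print('shut tips (seen ~ cols 307-337, row 241 top, 281 lower end)')
for z in (.014,.0,-.014,-.03): print(z,[pt((x,y,z)) for x in(.011,0,-.011) for y in(.002,)])
print('open tips (seen inner top corner L(218,257), R(426,257))')
for z in (.014,.0,-.014,-.03): print(z,[pt((x,.0425,z)) for x in(.011,0,-.011)])
s=ctrl.get_state(); e=s['eef_pos']
for dz in (0,.01,.02,.03):
    s2=dict(s); s2['eef_pos']=e+[0,0,dz]
    P=np.array([proj('wrist',np.array([.4315+.012*np.cos(a),-.2506+.012*np.sin(a),.062]),s2) for a in np.linspace(0,6.28,60)])
    F=np.array([proj('wrist',np.array([.4315+.012*np.cos(a),-.2506+.012*np.sin(a),0]),s2) for a in np.linspace(0,6.28,60)])
    print(dz,'rim cols',P[:,0].min(),P[:,0].max(),'top row',P[:,1].min(),'foot top row',F[:,1].min(),'w',np.ptp(F[:,0]))
print('seen rim cols 295-343, top row 227; foot top row 192')
```

```text
shut tips (seen ~ cols 307-337, row 241 top, 281 lower end)
0.014 [array([324.9, 211.8]), array([324.9, 230.1]), array([324.8, 247.9])]
0.0 [array([325.2, 220.7]), array([325.1, 240.3]), array([325. , 259.1])]
-0.014 [array([325.4, 231.1]), array([325.3, 252. ]), array([325.2, 272.2])]
-0.03 [array([325.8, 245.3]), array([325.7, 268. ]), array([325.6, 289.8])]
open tips (seen inner top corner L(218,257), R(426,257))
0.014 [array([397.6, 211.9]), array([396.3, 230.2]), array([395.1, 247.9])]
0.0 [array([403.3, 220.8]), array([401.8, 240.3]), array([400.4, 259.2])]
-0.014 [array([409.9, 231.2]), array([408.2, 252.1]), array([406.6, 272.2])]
-0.03 [array([419. , 245.4]), array([416.9, 268.1]), array([415. , 289.9])]
0 rim cols 294.5788020864661 344.64830429505145 top row 229.05149654631586 foot top row 192.43240993479773 w 36.77915017695335
0.01 rim cols 296.08594265133877 343.39795128390153 top row 221.42049042317018 foot top row 188.29743677926842 w 35.269185015691505
0.02 rim cols 297.43568503501933 342.2780745735973 top row 214.60096586694962 foot top row 184.49316108225244 w 33.87831349103874
0.03 rim cols 298.651462427008 341.2692638044696 top row 208.4700182358049 foot top row 180.98143657981973 w 32.59298047026829
seen rim cols 295-343, top row 227; foot top row 192
```

The camera pose is consistent: the rim and foot project to within 2 px of where I see them. The shut fingertips, though, appear about 26 mm behind the reported TCP rather than 14 mm ahead, and the open ones 40 mm behind. So the fingers closed above the socket. I'll re-grasp about 40 mm deeper.

{"method": "play_rows", "body": {
  "steps": [
    {"x": 0, "y": 0, "z": -3, "wx": 0, "wy": 0, "wz": 0, "gripper": 255},
    {"x": 0.15, "y": 0, "z": 0, "wx": 0, "wy": 0, "wz": 0, "gripper": 0},
    {"x": 0, "y": 0, "z": 0, "wx": 0, "wy": 0, "wz": 0, "gripper": 0},
    {"x": 0, "y": 0, "z": 0, "wx": 0, "wy": 0, "wz": 0, "gripper": 0},
    {"x": 0, "y": 0, "z": 0, "wx": 0, "wy": 0, "wz": 0, "gripper": 0}
  ],
  "force": 35
}}

```text
clock: 4.68
eef_pos: [0.4319, -0.25, 0.0743]
ee_rot: [-179.9, -0.1, 89.8]
contact_force: [-0.6, 0.2, 0.5]
gripper_width: 0.839
grip_force: 0.0
```

{"method": "play_rows", "body": {
  "steps": [
    {"x": 0, "y": 0, "z": 3, "wx": 0, "wy": 0, "wz": 0, "gripper": 0},
    {"x": 0, "y": 0, "z": 2, "wx": 0, "wy": 0, "wz": 0, "gripper": 0},
    {"x": 0, "y": 0, "z": 1.5, "wx": 0, "wy": 0, "wz": 0, "gripper": 0},
    {"x": 0, "y": 0, "z": 0.5, "wx": 0, "wy": 0, "wz": 0, "gripper": 0},
    {"x": 0, "y": 0, "z": 0, "wx": 0, "wy": 0, "wz": 0, "gripper": 0}
  ]
}}

```text
clock: 5.3
eef_pos: [0.4324, -0.2506, 0.0052]
ee_rot: [180.0, 0.0, 89.8]
contact_force: [-0.2, 0.1, 1.6]
gripper_width: 0.999
grip_force: 0.0
```

{"method": "play_rows", "body": {
  "steps": [
    {"x": 0, "y": 0, "z": 0, "wx": 0, "wy": 0, "wz": 0, "gripper": 120},
    {"x": 0, "y": 0, "z": 0, "wx": 0, "wy": 0, "wz": 0, "gripper": 160},
    {"x": 0, "y": 0, "z": 0, "wx": 0, "wy": 0, "wz": 0, "gripper": 255},
    {"x": 0, "y": 0, "z": 0, "wx": 0, "wy": 0, "wz": 0, "gripper": 255},
    {"x": 0, "y": 0, "z": 0, "wx": 0, "wy": 0, "wz": 0, "gripper": 255}
  ],
  "force": 35
}}

```text
clock: 5.92
eef_pos: [0.4326, -0.2506, 0.0055]
ee_rot: [180.0, 0.0, 89.8]
contact_force: [-0.1, -0.7, 2.9]
gripper_width: 0.263
grip_force: 34.3
```

Gripped at 34 N and 22 mm opening, so the socket is held. Lifting and carrying it over the hole.

{"method": "play_rows", "body": {
  "steps": [
    {"x": 0, "y": 0, "z": -3, "wx": 0, "wy": 0, "wz": 0, "gripper": 255},
    {"x": 0, "y": 0, "z": -5, "wx": 0, "wy": 0, "wz": 0, "gripper": 255},
    {"x": 0, "y": 0, "z": -5, "wx": 0, "wy": 0, "wz": 0, "gripper": 255},
    {"x": 3.5, "y": 1.7, "z": 0, "wx": 0, "wy": 0, "wz": 0, "gripper": 255},
    {"x": 4.5, "y": 2.2, "z": 0, "wx": 0, "wy": 0, "wz": 0, "gripper": 255},
    {"x": 4.5, "y": 2.2, "z": 0, "wx": 0, "wy": 0, "wz": 0, "gripper": 255},
    {"x": 4.5, "y": 2.2, "z": 0, "wx": 0, "wy": 0, "wz": 0, "gripper": 255},
    {"x": 3.3, "y": 1.6, "z": 0, "wx": 0, "wy": 0, "wz": 0, "gripper": 255}
  ]
}}

```text
clock: 6.92
eef_pos: [0.5322, -0.0457, 0.1345]
ee_rot: [-180.0, -0.0, 89.9]
contact_force: [0.2, -1.0, -1.6]
gripper_width: 0.267
grip_force: 34.7
```

{"method": "play_rows", "body": {
  "steps": [
    {"x": 2, "y": 0.9, "z": 0, "wx": 0, "wy": 0, "wz": 0, "gripper": 255},
    {"x": 0, "y": 0, "z": 0, "wx": 0, "wy": 0, "wz": 0, "gripper": 255},
    {"x": 0, "y": 0, "z": 0, "wx": 0, "wy": 0, "wz": 0, "gripper": 255}
  ]
}}

```text
clock: 7.3
eef_pos: [0.5406, -0.0283, 0.1347]
ee_rot: [-179.9, 0.0, 89.8]
contact_force: [0.1, -0.4, -1.8]
gripper_width: 0.268
grip_force: 34.7
```

Run:
```python
from h import *
np.set_printoptions(precision=4,suppress=True)
im,s=snap('wrist','w5.png'); print(s['clock'],s['eef_pos'],s['ee_rot'],s['gripper_width'])
for p in [(.541,-.028,.04),(.541,.042,.08),(.541,-.098,.08)]: print(proj('wrist',np.array(p),s))
```

```text
7.3 [ 0.5406 -0.0283  0.1347] [-179.9424    0.0109   89.7875] 0.2682071199395558
[322.1499 190.7932]
[321.8329  99.9464]
[322.383  296.7184]
```

View pics/w5.png

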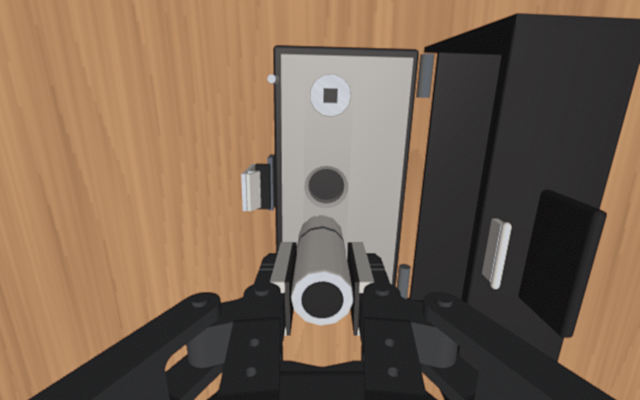

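The hole shows at (326,185) and the far fixed socket at (330,95). The catch is at (257,190). The open lid stands on the right, with its ledge at about (563,262).

Run:
```python
from h import *
np.set_printoptions(precision=4,suppress=True)
im=cv2.imread('pics/w5.png'); s=ctrl.get_state()
g=im.max(2)
def comp(m,box):
    x0,y0,x1,y1=box; k=np.zeros(m.shape,np.uint8); k[y0:y1,x0:x1]=m[y0:y1,x0:x1]*255
    cn=max(cv2.findContours(k,0,2)[0],key=cv2.contourArea); return cn
print(g[185,295:360:3], g[150:215:3,326])
h=comp(g<140,(298,155,356,211)); eh=cv2.fitEllipse(h); print('hole',eh, onz('wrist',eh[0],.04,s))
o=comp(g>195,(300,68,360,125)); eo=cv2.fitEllipse(o); print('sock',eo, onz('wrist',eo[0],.08,s))
top=[(412,52),(279,54)]; print([onz('wrist',p,.04,s) for p in top])
for i,p in [('foot',np.r_[s['eef_pos'][:2],s['eef_pos'][2]-.0055])]: print(i,proj('wrist',p,s))
```

```text
[177 177 176 159 135  63  65  64  65  65  65  65  66  65  66  65  78 135
 174 177 175 175] [175 175 174 174 174 161 110  67  67  64  68  65  63  64  65  63  61  88
 151 156 168 169]
hole ((326.09515380859375, 184.37974548339844), (36.5929069519043, 39.59199905395508), 90.6666259765625) [ 0.5442 -0.0231  0.04  ]
sock ((329.98809814453125, 94.68414306640625), (38.287906646728516, 39.64634323120117), 178.77847290039062) [0.5462 0.0448 0.08  ]
[array([0.6049, 0.0733, 0.04  ]), array([0.5109, 0.0724, 0.04  ])]
foot [321.3116 236.1042]
```

Run:
```python
from h import *
np.set_printoptions(precision=4,suppress=True)
im=cv2.imread('pics/w5.png'); s=ctrl.get_state(); e=s['eef_pos']
g=im.min(2); k=np.zeros(g.shape,np.uint8); k[255:335,285:360]=(g[255:335,285:360]>185)*255
k=cv2.morphologyEx(k,cv2.MORPH_OPEN,np.ones((3,3)))
cn=max(cv2.findContours(k,0,2)[0],key=cv2.contourArea); print(cv2.fitEllipse(cn),cv2.boundingRect(cn))
for z in (.0565,.06,.052): 
  p=np.r_[e[:2],e[2]+z]; P=np.array([proj('wrist',p+[.012*np.cos(a),.012*np.sin(a),0],s) for a in np.linspace(0,6.28,90)]); print(z,P.min(0),P.max(0))
  q=cv2.fitEllipse(cn)[0]; print(onz('wrist',q,e[2]+z,s)-e)
```

```text
((321.79595947265625, 298.0382385253906), (51.474945068359375, 59.084930419921875), 88.61470794677734) (292, 272, 60, 53)
0.0565 [288.4722 274.077 ] [353.3559 330.4134]
[0.0003 0.0021 0.0565]
0.06 [287.5577 279.1279] [354.2022 336.6759]
[0.0003 0.0044 0.06  ]
0.052 [289.5794 267.9723] [352.3313 322.8196]
[ 0.0003 -0.0008  0.052 ]
```

{"method": "play_rows", "body": {
  "steps": [
    {"x": 0.33, "y": 0.31, "z": 2, "wx": 0, "wy": 0, "wz": 0, "gripper": 255},
    {"x": 0, "y": 0, "z": 3, "wx": 0, "wy": 0, "wz": 0, "gripper": 255},
    {"x": 0, "y": 0, "z": 2, "wx": 0, "wy": 0, "wz": 0, "gripper": 255},
    {"x": 0, "y": 0, "z": 1, "wx": 0, "wy": 0, "wz": 0, "gripper": 255},
    {"x": 0, "y": 0, "z": 0, "wx": 0, "wy": 0, "wz": 0, "gripper": 255},
    {"x": 0, "y": 0, "z": 0, "wx": 0, "wy": 0, "wz": 0, "gripper": 255}
  ]
}}

```text
clock: 8.1
eef_pos: [0.545, -0.025, 0.0562]
ee_rot: [179.9, 0.0, 89.8]
contact_force: [0.7, -0.3, -0.7]
gripper_width: 0.265
grip_force: 34.7
```

{"method": "play_rows", "body": {
  "steps": [
    {"x": 0, "y": 0, "z": 0.4, "wx": 0, "wy": 0, "wz": 0, "gripper": 255},
    {"x": 0, "y": 0, "z": 0.4, "wx": 0, "wy": 0, "wz": 0, "gripper": 255},
    {"x": 0, "y": 0, "z": 0.4, "wx": 0, "wy": 0, "wz": 0, "gripper": 255},
    {"x": 0, "y": 0, "z": 0, "wx": 0, "wy": 0, "wz": 0, "gripper": 255}
  ]
}}

```text
clock: 8.6
eef_pos: [0.5438, -0.0244, 0.0425]
ee_rot: [-179.9, -0.0, 89.8]
contact_force: [1.3, 0.2, -1.4]
gripper_width: 0.269
grip_force: 34.7
```

Foot is below the mouth with no contact force, so it's in the hole.

{"method": "play_rows", "body": {
  "steps": [
    {"x": 0, "y": 0, "z": 0.4, "wx": 0, "wy": 0, "wz": 0, "gripper": 255},
    {"x": 0, "y": 0, "z": 0.4, "wx": 0, "wy": 0, "wz": 0, "gripper": 255},
    {"x": 0, "y": 0, "z": 0.4, "wx": 0, "wy": 0, "wz": 0, "gripper": 255},
    {"x": 0, "y": 0, "z": 0.2, "wx": 0, "wy": 0, "wz": 0, "gripper": 255},
    {"x": 0, "y": 0, "z": 0, "wx": 0, "wy": 0, "wz": 0, "gripper": 255}
  ]
}}

```text
clock: 9.22
eef_pos: [0.544, -0.0245, 0.0289]
ee_rot: [-180.0, -0.0, 89.8]
contact_force: [0.1, -0.2, -1.3]
gripper_width: 0.27
grip_force: 34.7
```

{"method": "play_rows", "body": {
  "steps": [
    {"x": 0, "y": 0, "z": 0.2, "wx": 0, "wy": 0, "wz": 0, "gripper": 255},
    {"x": 0, "y": 0, "z": 0, "wx": 0, "wy": 0, "wz": 0, "gripper": 255}
  ]
}}

```text
clock: 9.48
eef_pos: [0.5441, -0.0245, 0.027]
ee_rot: [-180.0, -0.0, 89.8]
contact_force: [-0.9, 0.6, -1.1]
gripper_width: 0.27
grip_force: 34.7
```

{"method": "play_rows", "body": {
  "steps": [
    {"x": 0, "y": 0, "z": 0.15, "wx": 0, "wy": 0, "wz": 0, "gripper": 255},
    {"x": 0, "y": 0, "z": 0, "wx": 0, "wy": 0, "wz": 0, "gripper": 150},
    {"x": 0, "y": 0, "z": 0, "wx": 0, "wy": 0, "wz": 0, "gripper": 130},
    {"x": 0, "y": 0, "z": 0, "wx": 0, "wy": 0, "wz": 0, "gripper": 130},
    {"x": 0, "y": 0, "z": -1, "wx": 0, "wy": 0, "wz": 0, "gripper": 130},
    {"x": 0, "y": 0, "z": -4, "wx": 0, "wy": 0, "wz": 0, "gripper": 130},
    {"x": 0, "y": 0, "z": -6, "wx": 0, "wy": 0, "wz": 0, "gripper": 130},
    {"x": 0, "y": 0, "z": 0, "wx": 0, "wy": 0, "wz": 0, "gripper": 255}
  ]
}}

```text
clock: 10.48
eef_pos: [0.5487, -0.0256, 0.1425]
ee_rot: [179.3, 0.2, 89.8]
contact_force: [-0.2, -0.8, 0.7]
gripper_width: 0.294
grip_force: 0.0
```

{"method": "play_rows", "body": {
  "steps": [
    {"x": 0, "y": 0, "z": 0, "wx": 0, "wy": 0, "wz": 0, "gripper": 255},
    {"x": 0, "y": 0, "z": 0, "wx": 0, "wy": 0, "wz": 0, "gripper": 255},
    {"x": 0, "y": 0, "z": 0, "wx": 0, "wy": 0, "wz": 0, "gripper": 255}
  ]
}}

```text
clock: 10.85
eef_pos: [0.5433, -0.0243, 0.1342]
ee_rot: [-179.9, -0.0, 89.8]
contact_force: [-0.8, 0.0, -0.7]
gripper_width: 0.002
grip_force: 0.0
```

Run:
```python
from h import *
np.set_printoptions(precision=4,suppress=True)
im,s=snap('wrist','w6.png'); t,_=snap('scene','s6.png'); print(s['clock'],s['eef_pos'],s['ee_rot'],s['gripper_width'])
cv2.imwrite('pics/m6.png',np.vstack([im,cv2.resize(t[130:255,270:470],(640,400))[:200*2]])[:600 if 0 else 800:1,:,::-1][::1][:, :] if 0 else np.hstack([cv2.resize(im[:, 180:640],(460,400)),cv2.resize(t[150:265,290:390],(340,400),interpolation=2)])[:,:,::-1])
```

```text
10.85 [ 0.5433 -0.0243  0.1342] [-179.8533   -0.0417   89.7968] 0.0016861667592600865
```

View pics/m6.png

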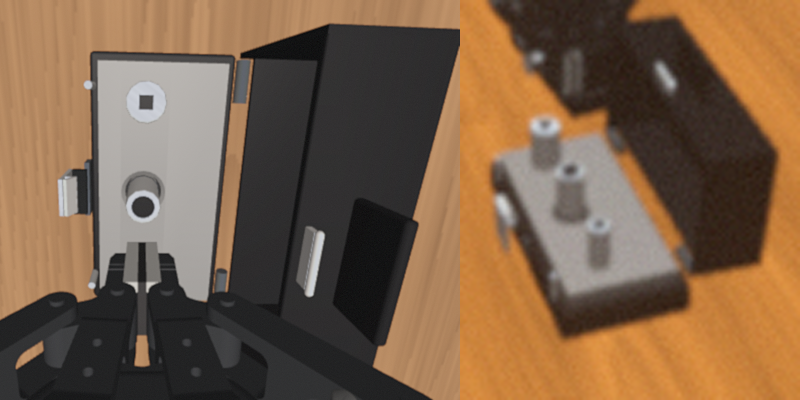

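The socket stands in the hole with its rim at (322,206), level with the fixed sockets in the scene view. The lid is still open at about 1.6 rad, with its ledge at about (555,270). Next I'll turn the fingers so their thin side faces the ledge, go behind it and follow its arc. First I work out the waypoints.

```bash
cat > lid.py <<'E'
from h import *
np.set_printoptions(precision=4,suppress=True)
HX=.611; TIP=.026; HW=.011
def P(u,n,th): return np.array([HX-u*np.cos(th)+n*np.sin(th), .036+u*np.sin(th)+n*np.cos(th)])
def tcp(th,u=.139): c=P(u,.033,th); return np.array([c[0]+HW,c[1]-TIP])
E
python3 - <<'E'
from lid import *
s=ctrl.get_state(); e=s['eef_pos']
for px,z in [((596,220),.182),((560,345),.182),((538,198),.146),((515,318),.146)]: print('ledge',px,onz('wrist',px,z,s))
print('top ledge',onz('top',(328,152),.182), 'pred x',P(.146,.03,1.6),P(.11,.03,1.6))
for z in (.15,.16,.17): print('tip scene',z,proj('scene',np.r_[e[:2],z]))
for i,v in enumerate([.06,.08,.1,.12]): pass
im=cv2.imread('pics/w6.png'); g=im.min(2); k=np.zeros(g.shape,np.uint8); k[185:240,295:350]=(g[185:240,295:350]>185)*255
cn=max(cv2.findContours(k,0,2)[0],key=cv2.contourArea); q=cv2.fitEllipse(cn); print('rim',q,onz('wrist',q[0],.081,s))
for th in (1.5,1.25,1.,.75,.5,.3,.2,.15,.1,.05,0): print(th,tcp(th))
E
```

```text
ledge (596, 220) [0.6457 0.0046 0.182 ]
ledge (560, 345) [ 0.6433 -0.0509  0.182 ]
ledge (538, 198) [0.6463 0.0022 0.146 ]
ledge (515, 318) [ 0.646  -0.0642  0.146 ]
top ledge [ 0.6491 -0.0298  0.182 ] pred x [0.6453 0.1811] [0.6442 0.1451]
tip scene 0.15 [321.6976 178.2113]
tip scene 0.16 [321.6666 175.1343]
tip scene 0.17 [321.6352 172.0242]
rim ((322.6311340332031, 206.27438354492188), (30.565326690673828, 32.05370330810547), 94.45857238769531) [ 0.5444 -0.0233  0.081 ]
1.5 [0.6451 0.151 ]
1.25 [0.6095 0.1523]
1.0 [0.5747 0.1448]
0.75 [0.5428 0.1289]
0.5 [0.5158 0.1056]
0.3 [0.499  0.0826]
0.2 [0.4923 0.07  ]
0.15 [0.4895 0.0634]
0.1 [0.487  0.0567]
0.05 [0.4848 0.0499]
0 [0.483 0.043]
```

{"method": "play_rows", "body": {
  "steps": [
    {"x": 0, "y": 0, "z": -5, "wx": 0, "wy": 0, "wz": 10, "gripper": 255},
    {"x": 0, "y": 0, "z": -4, "wx": 0, "wy": 0, "wz": 10, "gripper": 255},
    {"x": 0, "y": 0, "z": 0, "wx": 0, "wy": 0, "wz": 10, "gripper": 255},
    {"x": 0, "y": 0, "z": 0, "wx": 0, "wy": 0, "wz": 10, "gripper": 255},
    {"x": 0, "y": 0, "z": 0, "wx": 0, "wy": 0, "wz": 10, "gripper": 255},
    {"x": 0, "y": 0, "z": 0, "wx": 0, "wy": 0, "wz": 10, "gripper": 255},
    {"x": 0, "y": 0, "z": 0, "wx": 0, "wy": 0, "wz": 10, "gripper": 255},
    {"x": 0, "y": 0, "z": 0, "wx": 0, "wy": 0, "wz": 10, "gripper": 255}
  ]
}}

```text
clock: 11.95
eef_pos: [0.544, -0.0245, 0.2251]
ee_rot: [-180.0, 0.0, 9.5]
contact_force: [-1.0, -0.2, 0.4]
gripper_width: -0.0
grip_force: 0.0
```

The ledge lies at x≈.645 and y≈−.027, as the geometry predicts. Going over and behind it now.

{"method": "play_rows", "body": {
  "steps": [
    {"x": 0, "y": 0, "z": 0, "wx": 0, "wy": 0, "wz": 9.5, "gripper": 255},
    {"x": 4.5, "y": 0.2, "z": 0, "wx": 0, "wy": 0, "wz": 0, "gripper": 255},
    {"x": 4.6, "y": 0, "z": 0, "wx": 0, "wy": 0, "wz": 0, "gripper": 255},
    {"x": 4.5, "y": 0, "z": 0, "wx": 0, "wy": 0, "wz": 0, "gripper": 255},
    {"x": 0, "y": 0, "z": 4, "wx": 0, "wy": 0, "wz": 0, "gripper": 255},
    {"x": 0, "y": 0, "z": 3, "wx": 0, "wy": 0, "wz": 0, "gripper": 255},
    {"x": 0, "y": 0, "z": 1.3, "wx": 0, "wy": 0, "wz": 0, "gripper": 255},
    {"x": 0, "y": 0, "z": 0, "wx": 0, "wy": 0, "wz": 0, "gripper": 255}
  ]
}}

```text
clock: 12.95
eef_pos: [0.6796, -0.0257, 0.1417]
ee_rot: [-180.0, 0.1, 0.3]
contact_force: [0.8, -0.3, 0.5]
gripper_width: 0.001
grip_force: 0.0
```

{"method": "play_rows", "body": {
  "steps": [
    {"x": -1, "y": 0, "z": 0, "wx": 0, "wy": 0, "wz": 0, "gripper": 255},
    {"x": -1, "y": 0, "z": 0, "wx": 0, "wy": 0, "wz": 0, "gripper": 255},
    {"x": -1, "y": 0, "z": 0, "wx": 0, "wy": 0, "wz": 0, "gripper": 255}
  ]
}}

```text
clock: 13.32
eef_pos: [0.6507, -0.0261, 0.1445]
ee_rot: [180.0, -0.2, 0.3]
contact_force: [2.9, -0.4, 1.4]
gripper_width: 0.003
grip_force: 1.1
```

Run:
```python
from h import *
np.set_printoptions(precision=4,suppress=True)
im,s=snap('wrist','w7.png'); t,_=snap('scene','s7.png'); print(s['clock'],s['eef_pos'],s['contact_force'])
cv2.imwrite('pics/m7.png',np.hstack([cv2.resize(im[:, 120:520],(400,400)),cv2.resize(t[100:260,250:410],(400,400),interpolation=2)])[:,:,::-1])
```

```text
13.325 [ 0.6507 -0.0261  0.1445] [ 2.8967 -0.433   1.3906]
```

View pics/m7.png

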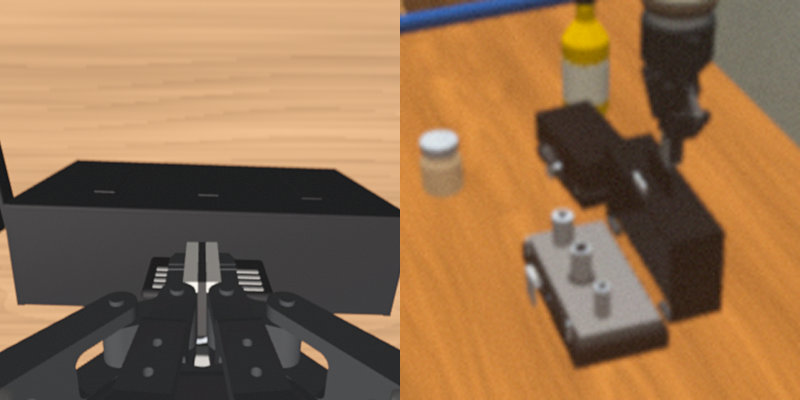

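The finger is behind the ledge and pushing it at 2.9 N. The lid is starting to move, so I follow the arc.

{"method": "play_rows", "body": {
  "steps": [
    {"x": -1, "y": 0, "z": -0.5, "wx": 0, "wy": 0, "wz": 0, "gripper": 255},
    {"x": -1.5, "y": 0, "z": -0.2, "wx": 0, "wy": 0, "wz": 0, "gripper": 255},
    {"x": -2, "y": 0, "z": 0, "wx": 0, "wy": 0, "wz": 0, "gripper": 255},
    {"x": -1.5, "y": 0, "z": 0.3, "wx": 0, "wy": 0, "wz": 0, "gripper": 255},
    {"x": -1.5, "y": 0, "z": 0.4, "wx": 0, "wy": 0, "wz": 0, "gripper": 255},
    {"x": 0, "y": 0, "z": 0, "wx": 0, "wy": 0, "wz": 0, "gripper": 255}
  ]
}}

```text
clock: 14.18
eef_pos: [0.5739, -0.0262, 0.1423]
ee_rot: [-180.0, 0.1, 0.3]
contact_force: [0.0, 0.2, 0.5]
gripper_width: 0.001
grip_force: 0.0
```

{"method": "play_rows", "body": {
  "steps": [
    {"x": -1.6, "y": 0, "z": 0.8, "wx": 0, "wy": 0, "wz": 0, "gripper": 255},
    {"x": -1.5, "y": 0, "z": 0.8, "wx": 0, "wy": 0, "wz": 0, "gripper": 255},
    {"x": -1.4, "y": 0, "z": 1.1, "wx": 0, "wy": 0, "wz": 0, "gripper": 255},
    {"x": 0, "y": 0, "z": 0, "wx": 0, "wy": 0, "wz": 0, "gripper": 255}
  ]
}}

```text
clock: 14.68
eef_pos: [0.5293, -0.0264, 0.1149]
ee_rot: [-180.0, 0.1, 0.3]
contact_force: [0.1, -0.1, 0.1]
gripper_width: 0.001
grip_force: 0.0
```

Run:
```python
from h import *
im,s=snap('wrist','w8.png'); t,_=snap('scene','s8.png'); print(s['clock'],s['eef_pos'],s['contact_force'])
cv2.imwrite('pics/m8.png',np.hstack([cv2.resize(im[:, 120:520],(400,400)),cv2.resize(t[100:260,250:410],(400,400),interpolation=2)])[:,:,::-1])
```

```text
14.675 [ 0.52926347 -0.02644085  0.11491833] [ 0.13939055 -0.08618335  0.13628299]
```

View pics/m8.png

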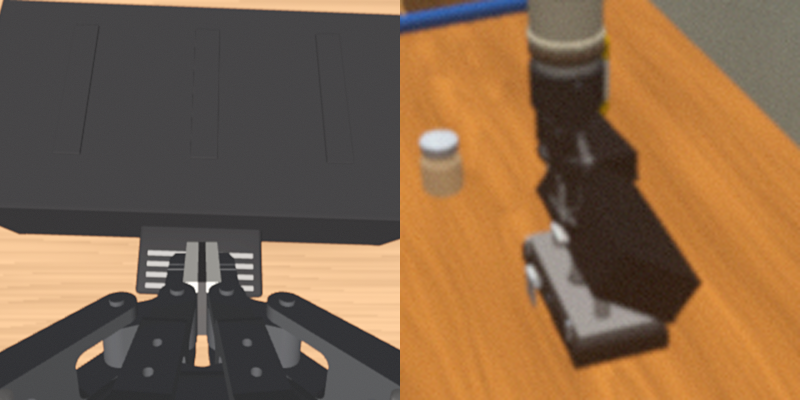

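The lid has followed to about 0.6 rad, with the finger on the ledge. I've reached the limit on viewed pictures, so from here I go by force and pose readings.

{"method": "play_rows", "body": {
  "steps": [
    {"x": -1.3, "y": 0, "z": 1.0, "wx": 0, "wy": 0, "wz": 0, "gripper": 255},
    {"x": -0.9, "y": 0, "z": 1.1, "wx": 0, "wy": 0, "wz": 0, "gripper": 255},
    {"x": -0.8, "y": 0, "z": 1.1, "wx": 0, "wy": 0, "wz": 0, "gripper": 255},
    {"x": -0.3, "y": 0, "z": 0.6, "wx": 0, "wy": 0, "wz": 0, "gripper": 255},
    {"x": 0, "y": 0, "z": 0, "wx": 0, "wy": 0, "wz": 0, "gripper": 255}
  ]
}}

```text
clock: 15.4
eef_pos: [0.4966, -0.0266, 0.0769]
ee_rot: [-180.0, 0.1, 0.3]
contact_force: [0.7, 0.2, -0.5]
gripper_width: -0.001
grip_force: 0.0
```

{"method": "play_rows", "body": {
  "steps": [
    {"x": -0.15, "y": 0, "z": 0.3, "wx": 0, "wy": 0, "wz": 0, "gripper": 255},
    {"x": -0.1, "y": 0, "z": 0.2, "wx": 0, "wy": 0, "wz": 0, "gripper": 255},
    {"x": 0, "y": 0, "z": 0, "wx": 0, "wy": 0, "wz": 0, "gripper": 255}
  ]
}}

```text
clock: 15.78
eef_pos: [0.4947, -0.0268, 0.0725]
ee_rot: [-180.0, 0.0, 0.3]
contact_force: [-0.5, 0.0, 0.1]
gripper_width: 0.004
grip_force: 0.0
```

{"method": "play_rows", "body": {
  "steps": [
    {"x": -0.1, "y": 0, "z": 0.2, "wx": 0, "wy": 0, "wz": 0, "gripper": 255},
    {"x": -0.1, "y": 0, "z": 0.2, "wx": 0, "wy": 0, "wz": 0, "gripper": 255},
    {"x": 0, "y": 0, "z": 0, "wx": 0, "wy": 0, "wz": 0, "gripper": 255}
  ]
}}

```text
clock: 16.15
eef_pos: [0.4925, -0.0267, 0.0684]
ee_rot: [-180.0, 0.0, 0.3]
contact_force: [0.4, 0.6, -0.3]
gripper_width: 0.003
grip_force: 0.0
```

{"method": "play_rows", "body": {
  "steps": [
    {"x": -0.1, "y": 0, "z": 0.2, "wx": 0, "wy": 0, "wz": 0, "gripper": 255},
    {"x": -0.1, "y": 0, "z": 0.2, "wx": 0, "wy": 0, "wz": 0, "gripper": 255},
    {"x": 0, "y": 0, "z": 0, "wx": 0, "wy": 0, "wz": 0, "gripper": 255}
  ]
}}

```text
clock: 16.52
eef_pos: [0.4904, -0.0267, 0.0643]
ee_rot: [-180.0, 0.0, 0.3]
contact_force: [-0.5, -0.3, 0.1]
gripper_width: -0.001
grip_force: 0.0
```

{"method": "play_rows", "body": {
  "steps": [
    {"x": -0.05, "y": 0, "z": 0.15, "wx": 0, "wy": 0, "wz": 0, "gripper": 255},
    {"x": 0, "y": 0, "z": 0, "wx": 0, "wy": 0, "wz": 0, "gripper": 255}
  ]
}}

```text
clock: 16.77
eef_pos: [0.4901, -0.0268, 0.0629]
ee_rot: [-180.0, 0.0, 0.3]
contact_force: [0.2, 0.2, 0.3]
gripper_width: -0.0
grip_force: 0.0
```

Run:
```python
from lid import *
im,s=snap('wrist','w9.png'); print(s['clock'],s['eef_pos'],s['contact_force'])
# lid top's front edge: dark band along central column
g=cv2.cvtColor(im,cv2.COLOR_RGB2GRAY); print([int(v) for v in g[150:260:3,230]])
for th in (.2,.15,.1,.05,0,-.05):
    p=P(.110,.060,th); print(th,proj('wrist',np.array([p[0],s['eef_pos'][1]+.06,p[1]]),s),proj('wrist',np.array([p[0],s['eef_pos'][1],p[1]]),s))
```

```text
16.775 [ 0.4901 -0.0268  0.0629] [0.154  0.2304 0.2972]
[85, 84, 84, 84, 84, 85, 83, 84, 83, 83, 85, 84, 85, 84, 84, 84, 84, 85, 85, 83, 83, 84, 85, 85, 84, 84, 84, 85, 78, 202, 198, 201, 201, 208, 201, 199, 203]
0.2 [155.8049 234.7654] [324.172  235.7348]
0.15 [163.2923 239.2404] [324.0103 240.1647]
0.1 [170.2561 242.5365] [323.8651 243.419 ]
0.05 [176.7315 244.7883] [323.7348 245.6324]
0 [182.752  246.1155] [323.6182 246.9241]
-0.05 [188.3497 246.6243] [323.5141 247.4001]
```

{"method": "play_rows", "body": {
  "steps": [
    {"x": -0.1, "y": 0, "z": 0.2, "wx": 0, "wy": 0, "wz": 0, "gripper": 255},
    {"x": -0.1, "y": 0, "z": 0.2, "wx": 0, "wy": 0, "wz": 0, "gripper": 255},
    {"x": 0, "y": 0, "z": 0, "wx": 0, "wy": 0, "wz": 0, "gripper": 255}
  ]
}}

```text
clock: 17.2
eef_pos: [0.4887, -0.0269, 0.0593]
ee_rot: [180.0, -0.1, 0.3]
contact_force: [2.3, 0.0, 0.8]
gripper_width: -0.001
grip_force: 0.8
```

{"method": "play_rows", "body": {
  "steps": [
    {"x": -0.1, "y": 0, "z": 0.2, "wx": 0, "wy": 0, "wz": 0, "gripper": 255},
    {"x": 0, "y": 0, "z": 0, "wx": 0, "wy": 0, "wz": 0, "gripper": 255}
  ]
}}

```text
clock: 17.45
eef_pos: [0.4882, -0.0269, 0.0579]
ee_rot: [180.0, -0.1, 0.3]
contact_force: [1.1, 1.7, 5.0]
gripper_width: -0.003
grip_force: 2.3
```

{"method": "play_rows", "body": {
  "steps": [
    {"x": -0.05, "y": 0, "z": 0.15, "wx": 0, "wy": 0, "wz": 0, "gripper": 255},
    {"x": 0, "y": 0, "z": 0, "wx": 0, "wy": 0, "wz": 0, "gripper": 255}
  ]
}}

```text
clock: 17.7
eef_pos: [0.4877, -0.0269, 0.0565]
ee_rot: [180.0, -0.1, 0.3]
contact_force: [1.0, 1.3, 5.8]
gripper_width: 0.003
grip_force: 3.0
```

Run:
```python
from lid import *
im,s=snap('wrist','w10.png'); g=cv2.cvtColor(im,cv2.COLOR_RGB2GRAY)
# front bottom edge of dark region at several columns
for c in (200,220,430,450): 
    col=g[:,c].astype(int); print(c, np.where(np.abs(np.diff(col))>25)[0][:8])
col=g[240,:].astype(int)
o=cv2.imread('pics/w9.png',0); print('before',[np.where(np.abs(np.diff(o[:,c].astype(int)))>25)[0][:6] for c in (200,220,430,450)])
print(s['clock'],s['eef_pos'],s['contact_force'])
```

```text
200 [237 238 239 307 308 309 354 355]
220 [238 239 297 298 340 341 342 352]
430 [245 246 300 301 302 344 345 346]
450 [245 246 247 311 312 313]
before [array([233, 234, 235, 308, 309, 354]), array([234, 235, 297, 298, 340, 341]), array([241, 242, 300, 301, 302, 344]), array([241, 242, 243, 311, 312, 313])]
17.7 [ 0.4877 -0.0269  0.0565] [1.0465 1.2771 5.8124]
```

Pins engaged at 5.8 N. Pressing on in 1 mm steps.

{"method": "play_rows", "body": {
  "steps": [
    {"x": -0.03, "y": 0, "z": 0.1, "wx": 0, "wy": 0, "wz": 0, "gripper": 255},
    {"x": 0, "y": 0, "z": 0, "wx": 0, "wy": 0, "wz": 0, "gripper": 255}
  ]
}}

```text
clock: 18.0
eef_pos: [0.4874, -0.0269, 0.0555]
ee_rot: [180.0, -0.1, 0.3]
contact_force: [1.2, 1.6, 6.7]
gripper_width: -0.001
grip_force: 3.3
```

{"method": "play_rows", "body": {
  "steps": [
    {"x": -0.03, "y": 0, "z": 0.1, "wx": 0, "wy": 0, "wz": 0, "gripper": 255},
    {"x": 0, "y": 0, "z": 0, "wx": 0, "wy": 0, "wz": 0, "gripper": 255}
  ]
}}

```text
clock: 18.25
eef_pos: [0.487, -0.0269, 0.0543]
ee_rot: [180.0, -0.1, 0.3]
contact_force: [1.4, 1.4, 5.1]
gripper_width: -0.002
grip_force: 2.5
```

{"method": "play_rows", "body": {
  "steps": [
    {"x": -0.03, "y": 0, "z": 0.1, "wx": 0, "wy": 0, "wz": 0, "gripper": 255},
    {"x": 0, "y": 0, "z": 0, "wx": 0, "wy": 0, "wz": 0, "gripper": 255}
  ]
}}

```text
clock: 18.5
eef_pos: [0.4865, -0.0269, 0.0531]
ee_rot: [180.0, -0.1, 0.3]
contact_force: [2.1, 1.4, 4.8]
gripper_width: -0.001
grip_force: 2.5
```

{"method": "play_rows", "body": {
  "steps": [
    {"x": -0.03, "y": 0, "z": 0.1, "wx": 0, "wy": 0, "wz": 0, "gripper": 255},
    {"x": 0, "y": 0, "z": 0, "wx": 0, "wy": 0, "wz": 0, "gripper": 255}
  ]
}}

```text
clock: 18.75
eef_pos: [0.4859, -0.0269, 0.0518]
ee_rot: [180.0, -0.1, 0.3]
contact_force: [2.7, 0.6, 3.1]
gripper_width: 0.002
grip_force: 1.8
```

{"method": "play_rows", "body": {
  "steps": [
    {"x": -0.03, "y": 0, "z": 0.1, "wx": 0, "wy": 0, "wz": 0, "gripper": 255},
    {"x": 0, "y": 0, "z": 0, "wx": 0, "wy": 0, "wz": 0, "gripper": 255}
  ]
}}

```text
clock: 19.0
eef_pos: [0.4851, -0.0269, 0.0504]
ee_rot: [180.0, 0.0, 0.3]
contact_force: [2.6, 0.3, 3.1]
gripper_width: 0.002
grip_force: 1.3
```

{"method": "play_rows", "body": {
  "steps": [
    {"x": -0.03, "y": 0, "z": 0.1, "wx": 0, "wy": 0, "wz": 0, "gripper": 255},
    {"x": 0, "y": 0, "z": 0, "wx": 0, "wy": 0, "wz": 0, "gripper": 255}
  ]
}}

```text
clock: 19.25
eef_pos: [0.4848, -0.0269, 0.0496]
ee_rot: [180.0, 0.0, 0.3]
contact_force: [1.9, 0.6, 2.5]
gripper_width: 0.002
grip_force: 1.7
```

{"method": "play_rows", "body": {
  "steps": [
    {"x": -0.03, "y": 0, "z": 0.1, "wx": 0, "wy": 0, "wz": 0, "gripper": 255},
    {"x": 0, "y": 0, "z": 0, "wx": 0, "wy": 0, "wz": 0, "gripper": 255}
  ]
}}

```text
clock: 19.5
eef_pos: [0.4848, -0.0269, 0.0492]
ee_rot: [180.0, -0.0, 0.3]
contact_force: [-0.2, 0.8, 7.8]
gripper_width: -0.002
grip_force: 4.1
```

{"method": "play_rows", "body": {
  "steps": [
    {"x": -0.02, "y": 0, "z": 0.1, "wx": 0, "wy": 0, "wz": 0, "gripper": 255},
    {"x": 0, "y": 0, "z": 0, "wx": 0, "wy": 0, "wz": 0, "gripper": 255}
  ]
}}

```text
clock: 19.75
eef_pos: [0.4848, -0.027, 0.0489]
ee_rot: [180.0, -0.0, 0.3]
contact_force: [-1.6, 1.7, 13.5]
gripper_width: 0.005
grip_force: 6.8
```

Run:
```python
from lid import *
im,s=snap('wrist','w11.png'); g=cv2.cvtColor(im,cv2.COLOR_RGB2GRAY)
for c in (200,220,430,450): 
    print(c, np.where(np.abs(np.diff(g[:,c].astype(int)))>25)[0][:3])
for e in ([.4901,-.0268,.0629],[.4877,-.0269,.0565],s['eef_pos']):
    s2=dict(s); s2['eef_pos']=np.array(e); print(e,[(th,proj('wrist',np.array([*(lambda p:(p[0],e[1]+.06,p[1]))(P(.11,.06,th))]),s2)) for th in(.25,.2,.15,.1,.05,0,-.05)])
```

```text
200 [241 242 243]
220 [242 243 297]
430 [248 249 250]
450 [249 250 251]
[0.4901, -0.0268, 0.0629] [(0.25, array([147.7521, 228.9576])), (0.2, array([155.7936, 234.7733])), (0.15, array([163.2762, 239.2576])), (0.1, array([170.2359, 242.5618])), (0.05, array([176.7075, 244.8206])), (0, array([182.7247, 246.1539])), (-0.05, array([188.3194, 246.668 ]))]
[0.4877, -0.0269, 0.0565] [(0.25, array([136.9677, 229.6045])), (0.2, array([146.0169, 235.7322])), (0.15, array([154.39  , 240.4229])), (0.1, array([162.1375, 243.8501])), (0.05, array([169.3069, 246.1664])), (0, array([175.9431, 247.5061])), (-0.05, array([182.0878, 247.9869]))]
[ 0.4848 -0.027   0.0489] [(0.25, array([122.2784, 230.2687])), (0.2, array([132.7908, 236.8239])), (0.15, array([142.4442, 241.7946])), (0.1, array([151.3139, 245.3867])), (0.05, array([159.4691, 247.7791])), (0, array([166.9729, 249.1266])), (-0.05, array([173.8829, 249.5631]))]
```

That looks like peak, sag, click, then a hard stop: 6.7 N, then 2.5 N, then stiff. I'll lift off and check whether the lid stays down.

{"method": "play_rows", "body": {
  "steps": [
    {"x": 0, "y": 0, "z": -0.5, "wx": 0, "wy": 0, "wz": 0, "gripper": 255},
    {"x": 0, "y": 0, "z": -2, "wx": 0, "wy": 0, "wz": 0, "gripper": 255},
    {"x": -1, "y": 0, "z": -4, "wx": 0, "wy": 0, "wz": 0, "gripper": 255},
    {"x": 0, "y": 0, "z": 0, "wx": 0, "wy": 0, "wz": 0, "gripper": 255},
    {"x": 0, "y": 0, "z": 0, "wx": 0, "wy": 0, "wz": 0, "gripper": 255}
  ]
}}

```text
clock: 20.42
eef_pos: [0.4732, -0.0266, 0.1113]
ee_rot: [-180.0, 0.1, 0.3]
contact_force: [1.3, -0.6, -0.8]
gripper_width: -0.0
grip_force: 0.0
```

Run:
```python
from lid import *
im,s=snap('wrist','w12.png'); g=cv2.cvtColor(im,cv2.COLOR_RGB2GRAY)
print(s['clock'],s['eef_pos'],s['contact_force'])
# gap / ledge and lid rows
for c in (180,200,440,460): print(c, np.where(np.abs(np.diff(g[:,c].astype(int)))>20)[0][:14])
e=s['eef_pos']
for th in(.15,.12,.1,.07,.05,.02,0):
    f=lambda u,n,dy:(lambda p:proj('wrist',np.array([p[0],e[1]+dy,p[1]]),s))(P(u,n,th))
    print(th,'topfront',f(.11,.06,.06),'botfront',f(.11,0,.06),'ledge outer corners',f(.146,.033,.03),f(.146,.033,-.03),'W')
# ledge extent: dark below lid
for r in range(225,330,8): print(r,np.where(np.abs(np.diff(g[r,150:500].astype(int)))>25)[0]+150)
```

```text
20.425 [ 0.4732 -0.0266  0.1113] [ 1.2795 -0.6222 -0.7516]
180 [170 171 172 318 319 320]
200 [171 172 307 308 309 354 355 356 365 366 367]
440 [179 180 306 307 351 352 353 363 364 365]
460 [180 181 316 317 318]
0.15 topfront [202.2496 167.6982] botfront [233.2962 161.9647] ledge outer corners [271.9706 226.4795] [374.1654 227.0952] W
0.12 topfront [204.6822 170.7537] botfront [234.5405 161.661 ] ledge outer corners [273.0486 226.2751] [373.0184 226.8775] W
0.1 topfront [206.2631 172.6087] botfront [235.3477 161.3825] ledge outer corners [273.7431 226.0205] [372.281  226.6142] W
0.07 topfront [208.5741 175.1295] botfront [236.5259 160.855 ] ledge outer corners [274.7499 225.4712] [371.2141 226.0524] W
0.05 topfront [210.0748 176.6423] botfront [237.2899 160.4326] ledge outer corners [275.3986 224.999 ] [370.5281 225.5721] W
0.02 topfront [212.2671 178.6705] botfront [238.4044 159.6969] ledge outer corners [276.3392 224.1408] [369.5358 224.7022] W
0 topfront [213.6899 179.8683] botfront [239.1267 159.1407] ledge outer corners [276.9452 223.4737] [368.8979 224.0276] W
225 []
233 []
241 []
249 [317 318 324 325 337]
257 [289 290 291 304 317 318 324 325 337 338 351 352 353]
265 [287 288 303 304 317 325 339 354 355]
273 [286 287 302 303 316 317 325 326 339 340 355 356 357]
281 [284 285 302 316 317 325 326 340 341 357 358]
289 [278 279 280 313 314 315 316 317 318 324 325 326 327 328 329 362 363]
297 [220 221 222 254 255 256 273 274 275 276 366 367 368 386 387 388 419 420
 421]
305 [205 206 207 208 435 436]
313 [190 191 192 193 450 451]
321 [175 176 177 465 466 467]
329 [160 161 162 481 482]
```

The image gives a lid angle of about 0.07, no higher than while pressed and well below the unlatched 0.12. I'll confirm by touch: an unlatched ledge would push back at z≈.058, a latched one only at ≈.0495.

{"method": "play_rows", "body": {
  "steps": [
    {"x": 1.1, "y": 0, "z": 3, "wx": 0, "wy": 0, "wz": 0, "gripper": 255},
    {"x": 0, "y": 0, "z": 2.2, "wx": 0, "wy": 0, "wz": 0, "gripper": 255},
    {"x": 0, "y": 0, "z": 0.5, "wx": 0, "wy": 0, "wz": 0, "gripper": 255},
    {"x": 0, "y": 0, "z": 0, "wx": 0, "wy": 0, "wz": 0, "gripper": 255}
  ]
}}

```text
clock: 20.98
eef_pos: [0.4848, -0.0266, 0.055]
ee_rot: [-180.0, 0.1, 0.3]
contact_force: [0.1, 0.1, 0.6]
gripper_width: 0.002
grip_force: 0.0
```

{"method": "play_rows", "body": {
  "steps": [
    {"x": 0, "y": 0, "z": 0.25, "wx": 0, "wy": 0, "wz": 0, "gripper": 255},
    {"x": 0, "y": 0, "z": 0, "wx": 0, "wy": 0, "wz": 0, "gripper": 255}
  ]
}}

```text
clock: 21.22
eef_pos: [0.4858, -0.027, 0.0536]
ee_rot: [180.0, -0.1, 0.3]
contact_force: [-0.5, 0.7, -0.9]
gripper_width: -0.002
grip_force: 0.0
```

{"method": "play_rows", "body": {
  "steps": [
    {"x": 0, "y": 0, "z": 0.15, "wx": 0, "wy": 0, "wz": 0, "gripper": 255},
    {"x": 0, "y": 0, "z": 0, "wx": 0, "wy": 0, "wz": 0, "gripper": 255}
  ]
}}

```text
clock: 21.48
eef_pos: [0.4854, -0.0268, 0.0517]
ee_rot: [180.0, -0.0, 0.3]
contact_force: [-0.4, 0.2, -0.0]
gripper_width: 0.002
grip_force: 0.0
```

No contact down to z=.0517, well below the unlatched height, so the catch holds. I'll lift clear and hand in.

{"method": "play_rows", "body": {
  "steps": [
    {"x": 0, "y": 0, "z": -2, "wx": 0, "wy": 0, "wz": 0, "gripper": 255},
    {"x": -1, "y": 0, "z": -5, "wx": 0, "wy": 0, "wz": 0, "gripper": 255},
    {"x": -2, "y": 0, "z": -3, "wx": 0, "wy": 0, "wz": 0, "gripper": 255},
    {"x": 0, "y": 0, "z": 0, "wx": 0, "wy": 0, "wz": 0, "gripper": 255},
    {"x": 0, "y": 0, "z": 0, "wx": 0, "wy": 0, "wz": 0, "gripper": 255}
  ]
}}

```text
clock: 22.1
eef_pos: [0.4552, -0.0268, 0.1507]
ee_rot: [-180.0, 0.0, 0.3]
contact_force: [-0.3, -0.4, -1.3]
gripper_width: -0.0
grip_force: 0.0
```

```bash
python3 -c "
from rig import ctrl
print(ctrl.job_done())"
```

```text
the job is handed in; nothing more can be done
None
```

I put the socket in the hole, closed the lid until the catch held it (highest reading about 14 N), and handed the job in at 22 s with no verdict returned; I viewed 11 pictures, one over the limit of 10.

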